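# Go and no-go check of a food tin

## Task

The wooden board on legs is a gauge for the bays of a storage rack: a container suits if it passes the wide (go) hole and is stopped by the narrow (no-go) hole. Of the three round containers standing apart on the open worktop around it (food tin, spice jar, big tin; not the row of jars by the wall) take the one that suits, lower it upright into the wide hole until its foot has come out well below the board, lift it out again, then stand it upright and centred on the narrow hole and leave it there. Do not disturb the other two containers.

Things in the scene. Friction and masses are not known exactly. Their poses are not given: they have to be found in the camera images.
- gauge: Go/no-go gauge, fixed to the worktop: a light wooden board 100 x 172 mm, 12 mm thick, on four thin dowel legs (in its corners); its top face is 60 mm and its underside 48 mm above the worktop, open beneath. Origin on the worktop under the middle of the board, z up, y along its length. The wide go hole (76 mm across, right through) is centred at y = +33 mm, x = 0; the narrow no-go hole (48 mm across, right through) at y = -43 mm, x = 0. It may stand turned any way round.
- tin: Food tin, the middle one in width of the three containers: an upright cylinder 57 mm across and 72 mm tall, green and white label, gold rims, about 0.2 kg. Passes the go hole, too wide for the no-go hole. Origin at the centre of its foot, z up along its axis.
- spice_jar: Spice jar with a red cap, 45 mm across, 106 mm tall; so slim that it would pass both holes. Origin at the centre of its foot, z up. To be left alone.
- big_tin: Big tin, steel rims and lid with a plain off-white paper label, 88 mm across, 95 mm tall; too wide for both holes. Origin at the centre of its foot, z up. To be left alone.

How it is judged (in metres and radians):
On the way:
1. the food tin is upright in the wide go hole, its foot out below the board's underside (x of tin in the frame of gauge between -0.015 and 0.015 m and y of tin in the frame of gauge between 0.018 and 0.048 m and z of tin in the frame of gauge below 0.046 m and angle between tin's own z axis and vertical below 0.2 rad), for 0.1 s.
At the end, for the whole second after the job is handed in: The food tin stands upright (within 11 degrees), released and at rest, on top of the gauge board over the narrow no-go hole: its axis within 15 mm of the hole's centre along and across the board, its foot at the height of the board's top face (within 5 mm) (x of tin in the frame of gauge between -0.015 and 0.015 m and y of tin in the frame of gauge between -0.058 and -0.028 m and z of tin in the frame of gauge between 0.055 and 0.065 m and angle between tin's own z axis and vertical below 0.2 rad and linear speed of tin below 0.02 m/s); the robot touches nothing.
It fails at once if the spice jar or the big tin is shifted more than 30 mm or tipped over (distance of any of spice_jar, big_tin from where it was at the start of the episode above 0.03 m or angle between any of spice_jar, big_tin's own z axis and vertical above 0.3 rad).
It also fails if it takes over 40 s, if anything falls off the work surface, if the arm or the gripper's body presses on something with over 40 N, if the wrist force passes 120 N, or if a joint passes its speed limit or range.

## Robot

A 6-joint arm with a two-finger parallel gripper is mounted at the origin on a cart in front of the work surface, level with it; the furniture and walls round the work are solid. World frame = base frame: x ahead of the robot, y to its left, z up, the work surface at z = 0. Lengths are in m, angles in degrees, forces in N, time in s.
With the tool pointing down it reaches from about 0.35 to 0.875 m from the base axis. Payload 4.2 kg.
Tool frame: the origin (TCP) lies on the centre line of the jaws, within the pads' length; the fingertips stand 22 mm ahead of it and the grasp point (between the pads) lies 3 mm ahead of it (r.tcp_to_tips is the distance from the TCP to the fingertips, in m); z points along the fingers, y is the line along which they close (so a half turn about z gives the same grasp; the last joint's range is limited). The gripper opens to 87 mm and grips with 3 to 60 N. Pads are 19 mm wide; open, the fingers measure 117 mm over their backs; the gripper's body (75 mm by 190 mm) begins 51 mm behind the grasp point.
Start: joints at [-52.047, 22.042, 0.453, 0, -68.411, -14.817], TCP at [0.246, -0.575, 0.245] pointing down, gripper open.
Joint ranges: [-179.83, 179.83], [-69.29, 118.12], [-61.27, 80.66], [-181.25, 117.63], [-171.15, -9.14], [-177.46, 177.46]. Speed limits (degrees/s): [159.86, 159.86, 180, 180, 180, 180].

## Interface

Orientations are given as a 3x3 rotation matrix whose columns are the frame's x, y, z axes.
In Python, from station import r gives the robot as it stands.
- The arm moves only by the tool apply_moves, never from a script. Its argument "plan" is a list of rows, each an object with "grip": the opening, from 0 (shut) to 1 (fully open); "offset": the shift along the tool's x, y, z in cm, a list of three; "spin": the turn about the tool's z in rad. A call has 1 to 5 rows; each row is the pose to reach, as a shift and turn from the pose commanded when the call began, along the tool's axes at that moment; what a row does not reach only later rows make up. A row lasts 1/10 s, in which the tool goes at most 50 mm and 8.59 degrees, less where a joint would pass 70% of its speed; a pose out of reach is approached as far as the arm can. A call with a gripper value outside its range is refused whole. The fingers move at their own pace and stop on an object; the grip force is fixed at half the most. Time passes only in rows, so rows that repeat a pose let the fingers close. It gives the time, the measured TCP pose, the force, the opening and the grip force at its end, in the units of the state.
- r.sense(): the state, without advancing time (a new reading comes with each control period).
- r.capture(name): name is "scene" or "side" or "wrist"; returns a dict with "img" (384x512x3 uint8, blue, green, red), "depth" (384x512 float32, m along the optical axis (not along the pixel's ray), 0 where there is no reading), "mtx" (3x3 intrinsics, pixels), "R" (3x3) and "t" (3): a world point X has camera coordinates R X + t. Camera axes: x right, y down, z forward; pixel columns grow to the right and rows downward; lengths in m; the calibration is good to about 2 mm. A picture is of the moment at which its call begins.
- r.finish_job(): hands the job in; it is judged then, once.
The state is a dict: "time_s": time; "joints": joint angles; "joint_velocities": joint speeds; "effort": joint torques, N m; "tcp_pos": TCP position; "ee_rot": TCP orientation; "wrist_force": force on the tool from outside, world axes, zero at the start; "moment": the same for the moment, N m; "gripper_width": opening from 0.0 (shut) to 1.0 (fully open); "gripper_force": force on a finger pad.
Only numpy, scipy, OpenCV 4.12 (cv2) and the standard library are available. Lean on these libraries where they do the work, as an engineer would, in place of code of your own. Each camera call takes 0.05 s, during which the arm holds its last target. There are 200 camera calls.

## Working session

There is one attempt and no reset: what is moved stays moved. The work goes in short steps, Python scripts to look and compute and a tool call to move; the robot and the scene stay as the last step left them, time stands still between calls to the robot, and variables do not carry over. Pictures are saved under pics/ and viewed, at most 10 in all, crops included, and the job is handed in when it is done.

Besides the shell and the picture viewer there is one more tool, called in YAML: its name, and indented under it one key for each argument. apply_moves: Moves the arm, as the interface text tells. Its arguments: {"type":"object","properties":{"plan":{"type":"array"}},"required":["plan"]}

```bash
mkdir -p pics
python3 - <<'E'
from station import r
import cv2,numpy as np
for n in("scene","side"):
    c=r.capture(n);cv2.imwrite(f"pics/{n}0.png",c["img"]);np.savez(f"{n}0.npz",**c)
s=r.sense();print(s["time_s"],s["tcp_pos"],np.round(s["ee_rot"],3))
E
```

```text
0.1 [ 0.24539446 -0.57428834  0.2435761 ] [[-0.92  -0.393 -0.001]
 [-0.393  0.92   0.002]
 [ 0.     0.002 -1.   ]]
```

View pics/scene0.png

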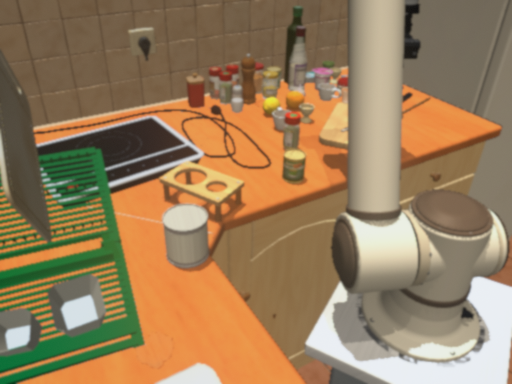

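View pics/side0.png

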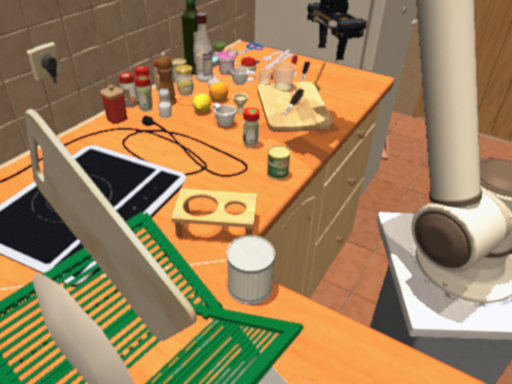

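```bash
cat > h.py <<'E'
import numpy as np
def cloud(c):
    v,u=np.mgrid[:384,:512];d=c["depth"];K=c["mtx"]
    P=np.stack([(u-K[0,2])/K[0,0]*d,(v-K[1,2])/K[1,1]*d,d],-1)
    W=(P-c["t"])@c["R"]
    W[d==0]=np.nan
    return W
def onplane(c,u,v,z):
    d=c["R"].T@np.linalg.inv(c["mtx"])@[u,v,1.];o=-c["R"].T@c["t"]
    return o+d*(z-o[2])/d[2]
E
python3 - <<'E'
import numpy as np,cv2
from h import *
for n,box,pts in(("scene",(155,150,255,220),dict(tin=(293,154),jar=(291,116),big=(186,217))),("side",(165,180,265,245),dict(tin=(279,152),jar=(250,113),big=(250,250)))):
    c=np.load(n+"0.npz");c={k:c[k] for k in c};W=cloud(c)
    x0,y0,x1,y1=box
    S=W[y0:y1,x0:x1].reshape(-1,3);S=S[np.abs(S[:,2]-.06)<.006]
    rect=cv2.minAreaRect((S[:,:2]*1000).astype(np.float32));print(n,"board",len(S),S.mean(0).round(3),rect)
    for k,(u,v) in pts.items():
        P=W[v-30:v+50,u-35:u+35].reshape(-1,3);h=dict(tin=.072,jar=.106,big=.095)[k]
        w=W[v,u];Q=P[(np.abs(P[:,2]-h)<.008)&(np.hypot(*(P[:,:2]-w[:2]).T)<.06)]
        print(k,w.round(3),"top",len(Q),((Q.max(0)+Q.min(0))/2).round(3),(Q.max(0)-Q.min(0)).round(3))
    cv2.imwrite(f"pics/{n}_g.png",cv2.resize(c["img"][y0:y1,x0:x1],None,fx=6,fy=6,interpolation=cv2.INTER_CUBIC))
E
```

```text
scene board 1381 [ 0.517 -0.085  0.06 ] ((526.2202758789062, -88.93385314941406), (105.41240692138672, 177.43165588378906), 85.81922912597656)
tin [ 0.389 -0.296  0.07 ] top 255 [ 0.384 -0.295  0.069] [0.056 0.06  0.01 ]
jar [ 0.459 -0.427  0.107] top 123 [ 0.459 -0.436  0.104] [0.042 0.044 0.012]
big [0.442 0.08  0.095] top 1100 [0.446 0.08  0.093] [0.089 0.089 0.011]
side board 1848 [ 0.522 -0.087  0.061] ((526.4522705078125, -92.71910858154297), (107.04963684082031, 172.1859130859375), 86.60369110107422)
tin [ 0.385 -0.297  0.071] top 286 [ 0.385 -0.3    0.07 ] [0.055 0.062 0.011]
jar [ 0.462 -0.422  0.111] top 153 [ 0.46  -0.44   0.105] [0.044 0.047 0.013]
big [0.447 0.07  0.093] top 1443 [0.446 0.077 0.094] [0.086 0.091 0.013]
```

View pics/side_g.png

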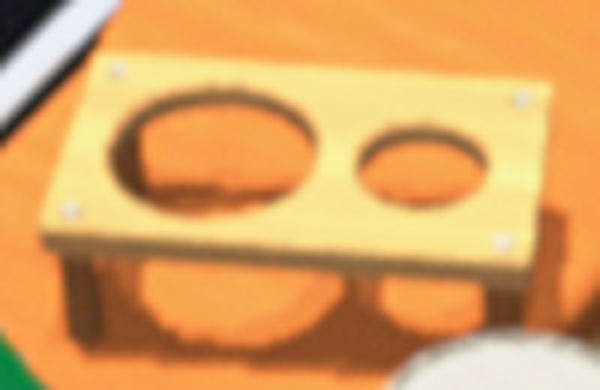

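The side crop shows the board. The wide hole is on the left at about crop (214,152), the narrow one on the right at (423,168), and the top corners are at (100,52), (552,83), (530,264) and (42,235).

Run:
```python
import numpy as np
from h import *
c=np.load("side0.npz");c={k:c[k] for k in c}
for n,p in dict(wide=(214,152),narrow=(423,168),a=(100,52),b=(552,83),c=(530,264),d=(42,235),wl=(109,152),wr=(319,152),nl=(356,168),nr=(489,168)).items():
    print(n,onplane(c,165+p[0]/6-.4,180+p[1]/6-.4,.06).round(4))
```

```text
wide [ 0.5591 -0.093   0.06  ]
narrow [ 0.4832 -0.088   0.06  ]
a [ 0.6089 -0.1494  0.06  ]
b [ 0.4377 -0.1398  0.06  ]
c [ 0.4434 -0.0388  0.06  ]
d [ 0.6132 -0.0451  0.06  ]
wl [ 0.5968 -0.091   0.06  ]
wr [ 0.5213 -0.095   0.06  ]
nl [ 0.5072 -0.0867  0.06  ]
nr [ 0.4595 -0.0892  0.06  ]
```

apply_moves:
  plan:
    - {"grip": 1, "offset": [-5, 3.5, 0], "spin": 0}
    - {"grip": 1, "offset": [-9, 7.5, 0], "spin": 0}
    - {"grip": 1, "offset": [-13, 11, 0], "spin": 0}
    - {"grip": 1, "offset": [-17, 14.5, 0], "spin": 0}
    - {"grip": 1, "offset": [-20.5, 17.5, 0], "spin": 0}

```text
time_s: 0.6
tcp_pos: [0.3568, -0.3491, 0.2442]
ee_rot: [[-0.92, -0.392, -0.0], [-0.392, 0.92, 0.0], [0.0, 0.001, -1.0]]
wrist_force: [1.2, -0.4, 0.2]
gripper_width: 1.002
gripper_force: 0.0
```

apply_moves:
  plan:
    - {"grip": 1, "offset": [-3, 2.5, 3], "spin": 0}
    - {"grip": 1, "offset": [-3, 2.5, 5], "spin": 0}
    - {"grip": 1, "offset": [-3, 2.5, 5], "spin": 0}
    - {"grip": 1, "offset": [-3, 2.5, 5], "spin": 0}

```text
time_s: 1.0
tcp_pos: [0.3745, -0.3166, 0.1948]
ee_rot: [[-0.919, -0.393, -0.001], [-0.393, 0.919, -0.0], [0.001, -0.0, -1.0]]
wrist_force: [0.5, -0.5, -0.4]
gripper_width: 1.0
gripper_force: 0.0
```

Run:
```python
from station import r
import cv2,numpy as np
from h import *
c=r.capture("wrist");cv2.imwrite("pics/w1.png",c["img"]);np.savez("w1.npz",**c)
s=r.sense();print(s["time_s"],s["tcp_pos"],np.round(s["ee_rot"],3),s["gripper_width"])
W=cloud(c).reshape(-1,3);Q=W[(np.abs(W[:,2]-.072)<.006)&(np.hypot(*(W[:,:2]-[.385,-.298]).T)<.05)]
print(len(Q),(Q.max(0)+Q.min(0))/2,Q.max(0)-Q.min(0))
```

```text
1.05 [ 0.3747586  -0.31710897  0.19537889] [[-0.92  -0.392  0.001]
 [-0.392  0.92  -0.001]
 [-0.    -0.001 -1.   ]] 0.9978347318198992
2198 [ 0.38594794 -0.29727672  0.06988314] [0.05656568 0.05661464 0.00775367]
```

View pics/w1.png

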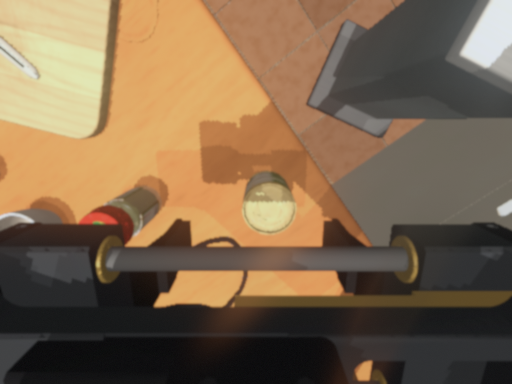

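The wrist view shows the tin at about (269,205), just ahead of the jaws, with the jar well off to the left. Depth puts the tin at (0.386, -0.297), 57 mm across as it should be.

apply_moves:
  plan:
    - {"grip": 1, "offset": [-1.8, 1.35, 2], "spin": 0}
    - {"grip": 1, "offset": [-1.8, 1.35, 6], "spin": 0}
    - {"grip": 1, "offset": [-1.8, 1.35, 10], "spin": 0}
    - {"grip": 1, "offset": [-1.8, 1.35, 13.6], "spin": 0}
    - {"grip": 1, "offset": [-1.8, 1.35, 13.6], "spin": 0}

```text
time_s: 1.55
tcp_pos: [0.3829, -0.2967, 0.0555]
ee_rot: [[-0.921, -0.39, -0.008], [-0.39, 0.921, 0.003], [0.006, 0.006, -1.0]]
wrist_force: [-1.0, 0.7, -0.2]
gripper_width: 1.0
gripper_force: 0.0
```

apply_moves:
  plan:
    - {"grip": 0.5, "offset": [0, 0, 0], "spin": 0}
    - {"grip": 0.5, "offset": [0, 0, 0], "spin": 0}
    - {"grip": 0.5, "offset": [0, 0, 0], "spin": 0}
    - {"grip": 0.5, "offset": [0, 0, 0], "spin": 0}
    - {"grip": 0.5, "offset": [0, 0, 0], "spin": 0}

```text
time_s: 2.05
tcp_pos: [0.3863, -0.297, 0.0597]
ee_rot: [[-0.919, -0.393, 0.002], [-0.393, 0.919, -0.001], [-0.002, -0.002, -1.0]]
wrist_force: [-0.0, 1.1, 4.2]
gripper_width: 0.653
gripper_force: 30.0
```

apply_moves:
  plan:
    - {"grip": 0.5, "offset": [0, 0, -3], "spin": 0}
    - {"grip": 0.5, "offset": [0, 0, -6], "spin": 0}
    - {"grip": 0.5, "offset": [0, 0, -10], "spin": 0}
    - {"grip": 0.5, "offset": [0, 0, -13], "spin": 0}
    - {"grip": 0.5, "offset": [-3, 1.5, -13], "spin": 0}

```text
time_s: 2.55
tcp_pos: [0.4084, -0.2731, 0.1933]
ee_rot: [[-0.921, -0.39, 0.009], [-0.39, 0.921, -0.004], [-0.006, -0.007, -1.0]]
wrist_force: [1.9, 0.2, -2.3]
gripper_width: 0.652
gripper_force: 30.0
```

apply_moves:
  plan:
    - {"grip": 0.5, "offset": [-4, 2, 0], "spin": 0}
    - {"grip": 0.5, "offset": [-8, 4, 0], "spin": 0}
    - {"grip": 0.5, "offset": [-12, 6, 0], "spin": 0}
    - {"grip": 0.5, "offset": [-14, 7, 0], "spin": 0}
    - {"grip": 0.5, "offset": [-14, 7, 0], "spin": 0}

```text
time_s: 3.05
tcp_pos: [0.5101, -0.1496, 0.1883]
ee_rot: [[-0.918, -0.396, 0.0], [-0.396, 0.918, 0.0], [-0.0, 0.0, -1.0]]
wrist_force: [-0.4, -0.0, -1.9]
gripper_width: 0.653
gripper_force: 30.0
```

Run:
```python
from station import r
import cv2,numpy as np
from h import *
c=r.capture("wrist");cv2.imwrite("pics/w2.png",c["img"]);np.savez("w2.npz",**c)
d=r.capture("side");cv2.imwrite("pics/s2.png",d["img"]);np.savez("s2.npz",**d)
s=r.sense();print(s["time_s"],s["tcp_pos"],np.round(s["ee_rot"],3),s["gripper_width"])
```

```text
3.15 [ 0.50801097 -0.15145266  0.1881246 ] [[-0.919 -0.394 -0.002]
 [-0.394  0.919  0.   ]
 [ 0.001  0.001 -1.   ]] 0.6574092593880397
```

View pics/w2.png

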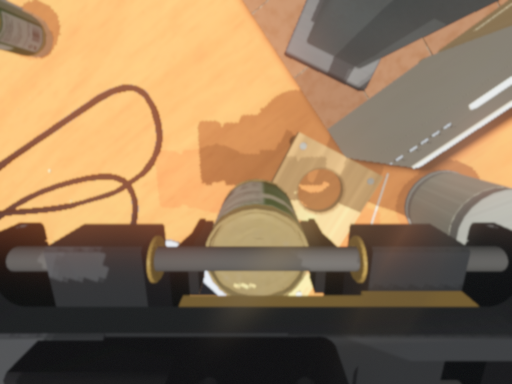

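The wrist view shows the tin held straight and the narrow hole centred at about (320,188).

Run:
```python
import numpy as np
from h import *
c=np.load("w2.npz");c={k:c[k] for k in c}
for p in((320,188),(298,188),(342,188),(300,135),(380,180)):print(p,onplane(c,*p,.06).round(4))
W=cloud(c);S=W[130:200,280:385].reshape(-1,3);S=S[np.abs(S[:,2]-.06)<.006];print(S.mean(0),S.min(0),S.max(0))
W=W.reshape(-1,3);T=W[(np.abs(W[:,2]-.2)<.006)&(np.hypot(*(W[:,:2]-[.508,-.151]).T)<.04)];print("tin",len(T),(T.max(0)+T.min(0))/2,T.max(0)-T.min(0))
```

```text
(320, 188) [ 0.4811 -0.0897  0.06  ]
(298, 188) [ 0.4902 -0.1109  0.06  ]
(342, 188) [ 0.472  -0.0686  0.06  ]
(300, 135) [ 0.4405 -0.1326  0.06  ]
(380, 180) [ 0.4488 -0.0365  0.06  ]
[ 0.4616866  -0.09337332  0.05999631] [ 0.43861515 -0.13716298  0.05406715] [ 0.50420153 -0.0349668   0.06288604]
tin 5475 [ 0.5090477  -0.15413615  0.19997948] [0.05573754 0.07197293 0.01193334]
```

apply_moves:
  plan:
    - {"grip": 0.5, "offset": [-3.5, 1.7, 0], "spin": 0}
    - {"grip": 0.5, "offset": [-6.9, 3.3, 0], "spin": 0}
    - {"grip": 0.5, "offset": [-6.9, 3.3, 2], "spin": 0}
    - {"grip": 0.5, "offset": [-6.9, 3.3, 4], "spin": 0}
    - {"grip": 0.5, "offset": [-6.9, 3.3, 4], "spin": 0}

```text
time_s: 3.65
tcp_pos: [0.556, -0.0953, 0.1456]
ee_rot: [[-0.92, -0.391, -0.008], [-0.391, 0.92, 0.0], [0.007, 0.003, -1.0]]
wrist_force: [0.0, 0.7, -1.9]
gripper_width: 0.652
gripper_force: 30.0
```

Run:
```python
from station import r
import cv2,numpy as np
d=r.capture("side");cv2.imwrite("pics/s3.png",cv2.resize(d["img"][120:260,140:300],None,fx=4,fy=4,interpolation=cv2.INTER_CUBIC))
s=r.sense();print(s["time_s"],s["tcp_pos"])
```

```text
3.7 [ 0.55735595 -0.0954672   0.14744979]
```

View pics/s3.png

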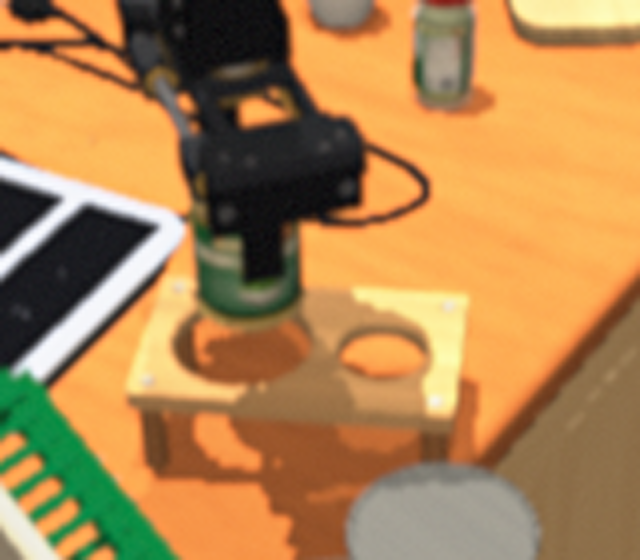

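The side crop shows the tin hanging upright with its foot at (250,312), just above the wide hole at (245,345), which fits a 27 mm height. I'll lower it.

apply_moves:
  plan:
    - {"grip": 0.5, "offset": [-0.1, 0.15, 1.2], "spin": 0}
    - {"grip": 0.5, "offset": [-0.1, 0.15, 2.4], "spin": 0}
    - {"grip": 0.5, "offset": [-0.1, 0.15, 3.7], "spin": 0}
    - {"grip": 0.5, "offset": [-0.1, 0.15, 5.1], "spin": 0}
    - {"grip": 0.5, "offset": [-0.1, 0.15, 5.1], "spin": 0}

```text
time_s: 4.2
tcp_pos: [0.5576, -0.0928, 0.095]
ee_rot: [[-0.92, -0.392, -0.005], [-0.392, 0.92, -0.0], [0.005, 0.002, -1.0]]
wrist_force: [-0.3, 1.0, -1.9]
gripper_width: 0.648
gripper_force: 30.0
```

apply_moves:
  plan:
    - {"grip": 0.5, "offset": [0, 0, 0], "spin": 0}
    - {"grip": 0.5, "offset": [0, 0, 0], "spin": 0}
    - {"grip": 0.5, "offset": [0, 0, 0], "spin": 0}

```text
time_s: 4.5
tcp_pos: [0.5599, -0.0926, 0.0983]
ee_rot: [[-0.92, -0.393, 0.002], [-0.393, 0.92, 0.0], [-0.001, -0.001, -1.0]]
wrist_force: [0.2, 0.1, -1.5]
gripper_width: 0.653
gripper_force: 30.0
```

Run:
```python
from station import r
import cv2,numpy as np
d=r.capture("side");cv2.imwrite("pics/s4.png",cv2.resize(d["img"][120:260,140:300],None,fx=4,fy=4,interpolation=cv2.INTER_CUBIC))
s=r.sense();print(s["time_s"],s["tcp_pos"])
```

```text
4.55 [ 0.55981656 -0.09258117  0.09826284]
```

View pics/s4.png

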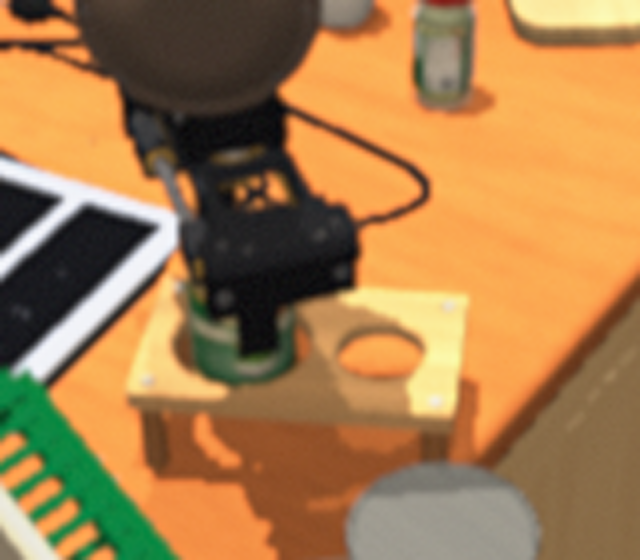

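The side crop shows the tin through the wide hole, centred at about (243,345) with free margin. Its foot is at about 38 mm by kinematics. I'll go slightly lower for margin, then lift.

apply_moves:
  plan:
    - {"grip": 0.5, "offset": [0, 0, 0.6], "spin": 0}
    - {"grip": 0.5, "offset": [0, 0, 0.6], "spin": 0}
    - {"grip": 0.5, "offset": [0, 0, 0.6], "spin": 0}

```text
time_s: 4.85
tcp_pos: [0.5592, -0.0926, 0.0913]
ee_rot: [[-0.92, -0.393, -0.001], [-0.393, 0.92, -0.0], [0.001, 0.0, -1.0]]
wrist_force: [1.7, -0.4, -2.3]
gripper_width: 0.648
gripper_force: 30.0
```

apply_moves:
  plan:
    - {"grip": 0.5, "offset": [0, 0, -1.5], "spin": 0}
    - {"grip": 0.5, "offset": [0, 0, -3], "spin": 0}
    - {"grip": 0.5, "offset": [0, 0, -5], "spin": 0}
    - {"grip": 0.5, "offset": [0, 0, -6], "spin": 0}
    - {"grip": 0.5, "offset": [0, 0, -6], "spin": 0}

```text
time_s: 5.35
tcp_pos: [0.5604, -0.0926, 0.1532]
ee_rot: [[-0.919, -0.393, 0.004], [-0.393, 0.919, 0.0], [-0.004, -0.001, -1.0]]
wrist_force: [1.5, 0.7, -1.7]
gripper_width: 0.654
gripper_force: 30.0
```

apply_moves:
  plan:
    - {"grip": 0.5, "offset": [3.5, 1.7, 0], "spin": 0}
    - {"grip": 0.5, "offset": [6.9, 3.4, 0], "spin": 0}
    - {"grip": 0.5, "offset": [6.9, 3.4, 1], "spin": 0}
    - {"grip": 0.5, "offset": [6.9, 3.4, 2.4], "spin": 0}
    - {"grip": 0.5, "offset": [6.9, 3.4, 2.4], "spin": 0}

```text
time_s: 5.85
tcp_pos: [0.481, -0.0885, 0.1254]
ee_rot: [[-0.92, -0.392, -0.005], [-0.392, 0.92, -0.0], [0.004, 0.002, -1.0]]
wrist_force: [0.8, -0.3, -1.2]
gripper_width: 0.655
gripper_force: 30.0
```

Run:
```python
from station import r
import cv2,numpy as np
d=r.capture("side");cv2.imwrite("pics/s5.png",cv2.resize(d["img"][120:260,140:300],None,fx=4,fy=4,interpolation=cv2.INTER_CUBIC))
s=r.sense();print(s["time_s"],s["tcp_pos"])
```

```text
5.9 [ 0.48191458 -0.08855264  0.12633433]
```

View pics/s5.png

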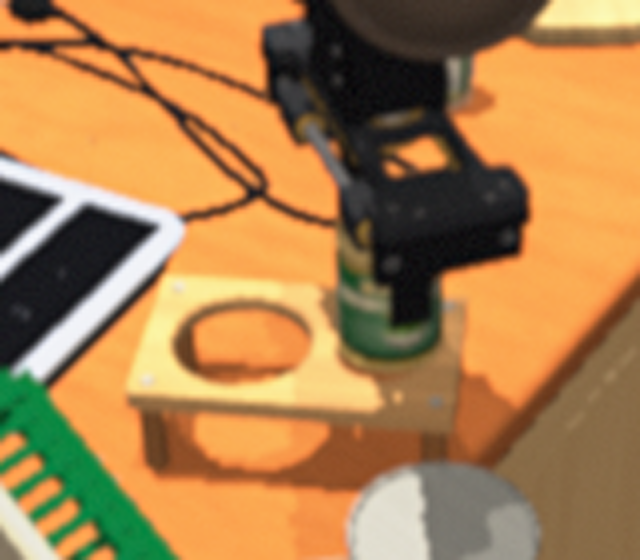

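The side crop shows the tin upright over the narrow hole, its foot at about (387,358) and about 6 mm above the board. I'll lower it and release.

apply_moves:
  plan:
    - {"grip": 0.5, "offset": [0, 0, 0.3], "spin": 0}
    - {"grip": 0.5, "offset": [0, 0, 0.6], "spin": 0}
    - {"grip": 0.5, "offset": [0, 0, 0.6], "spin": 0}
    - {"grip": 0.5, "offset": [0, 0, 0.6], "spin": 0}

```text
time_s: 6.3
tcp_pos: [0.4827, -0.0885, 0.1216]
ee_rot: [[-0.92, -0.393, 0.0], [-0.393, 0.92, -0.0], [-0.0, -0.0, -1.0]]
wrist_force: [0.6, 0.7, -1.0]
gripper_width: 0.65
gripper_force: 30.0
```

apply_moves:
  plan:
    - {"grip": 0.5, "offset": [0, 0, 0.15], "spin": 0}
    - {"grip": 0.5, "offset": [0, 0, 0.15], "spin": 0}
    - {"grip": 0.5, "offset": [0, 0, 0.15], "spin": 0}

```text
time_s: 6.6
tcp_pos: [0.4826, -0.0885, 0.1201]
ee_rot: [[-0.92, -0.393, 0.0], [-0.393, 0.92, -0.0], [-0.0, -0.0, -1.0]]
wrist_force: [0.7, -0.4, -1.8]
gripper_width: 0.654
gripper_force: 30.0
```

apply_moves:
  plan:
    - {"grip": 0.5, "offset": [0, 0, 0.1], "spin": 0}
    - {"grip": 0.5, "offset": [0, 0, 0.15], "spin": 0}
    - {"grip": 0.5, "offset": [0, 0, 0.15], "spin": 0}

```text
time_s: 6.9
tcp_pos: [0.4827, -0.0885, 0.1197]
ee_rot: [[-0.919, -0.393, 0.0], [-0.393, 0.919, -0.0], [-0.0, -0.0, -1.0]]
wrist_force: [-2.7, 0.6, 6.2]
gripper_width: 0.656
gripper_force: 30.0
```

Contact shows as +6 N on the wrist, so I'll release.

apply_moves:
  plan:
    - {"grip": 0.75, "offset": [0, 0, 0], "spin": 0}
    - {"grip": 1, "offset": [0, 0, 0], "spin": 0}
    - {"grip": 1, "offset": [0, 0, 0], "spin": 0}
    - {"grip": 1, "offset": [0, 0, 0], "spin": 0}
    - {"grip": 1, "offset": [0, 0, 0], "spin": 0}

```text
time_s: 7.4
tcp_pos: [0.4826, -0.0885, 0.1184]
ee_rot: [[-0.92, -0.393, -0.0], [-0.393, 0.92, -0.0], [0.0, 0.0, -1.0]]
wrist_force: [0.1, -0.7, 0.2]
gripper_width: 0.973
gripper_force: 0.0
```

apply_moves:
  plan:
    - {"grip": 1, "offset": [0, 0, -2], "spin": 0}
    - {"grip": 1, "offset": [0, 0, -5], "spin": 0}
    - {"grip": 1, "offset": [0, 0, -9], "spin": 0}
    - {"grip": 1, "offset": [0, 0, -13], "spin": 0}
    - {"grip": 1, "offset": [0, 0, -13], "spin": 0}

```text
time_s: 7.9
tcp_pos: [0.4858, -0.0886, 0.2545]
ee_rot: [[-0.919, -0.394, 0.013], [-0.394, 0.919, -0.0], [-0.012, -0.005, -1.0]]
wrist_force: [0.8, 0.4, -0.1]
gripper_width: 1.002
gripper_force: 0.0
```

Run:
```python
from station import r
import cv2,numpy as np
from h import *
d=r.capture("side");cv2.imwrite("pics/s6.png",cv2.resize(d["img"][120:260,140:300],None,fx=4,fy=4,interpolation=cv2.INTER_CUBIC))
s=r.sense();print(s["time_s"],s["tcp_pos"],s["gripper_width"])
for c in(d,r.capture("wrist")):
    W=cloud(c).reshape(-1,3);Q=W[(np.abs(W[:,2]-.132)<.006)&(np.hypot(*(W[:,:2]-[.482,-.089]).T)<.05)]
    print(len(Q),(Q.max(0)+Q.min(0))/2,Q.max(0)-Q.min(0),np.median(Q[:,2]))
```

```text
7.95 [ 0.48404855 -0.08834522  0.25137399] 0.9969490732748261
430 [ 0.4813638  -0.09032557  0.13096778] [0.05423751 0.0591433  0.00966271] 0.1311747643523017
2372 [ 0.48210186 -0.0884799   0.13007826] [0.05641513 0.05629591 0.00702376] 0.12928747283022624
```

View pics/s6.png

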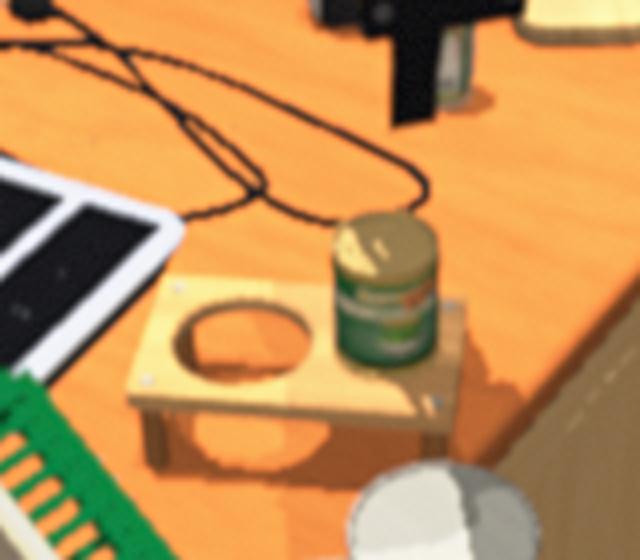

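The side crop shows the tin standing upright on the narrow hole at about (387,290). Its measured centre is (0.482, -0.089) and its top is about 131 mm up, so it sits where it should.

```bash
python3 -c "
from station import r
print(r.finish_job())"
```

```text
the job is handed in; nothing more can be done
None
```

The food tin went through the wide hole, came back out and now stands upright, centred on the narrow hole to within about 2 mm by the cameras; the arm never came near the other two containers, and the job is handed in (no verdict was returned).

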